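Load the pop-out battery charger

ROBOT

A 7-joint arm with a two-finger parallel gripper is mounted at the origin on a cart in front of the work surface, level with it; the furniture and walls round the work are solid. World frame = base frame: x ahead of the robot, y to its left, z up, the work surface at z = 0. Lengths are in m, angles in rad, forces in N, time in s.
With the tool pointing down it reaches from about 0.35 to 0.9 m from the base axis. Payload 19.9 kg.
Tool frame: the origin (TCP) lies midway between the tips of the shut fingers; the grasp point (between the pads) lies 19 mm behind it; z points along the fingers, y is the direction in which the jaws open and shut (so a half turn about z gives the same grasp; the last joint's range is limited). The gripper opens to 94 mm and grips with 3 to 60 N. Pads are 16 mm wide; open, the fingers measure 119 mm over their backs; the gripper's body (75 mm by 177 mm) begins 78 mm behind the grasp point.
Start: joints at [-1.294, 0.417, -0.01, 1.614, 0.005, 1.111, -0.053], TCP at [0.195, 0.594, 0.205] pointing down, gripper open.
Joint ranges: [-2.81, 2.81], [-0.39, 2.02], [-1.27, 1.25], [0.06, 2.57], [-1.19, 4.33], [0.19, 2], [-2.82, 2.82]. Speed limits (rad/s): [1.89, 1.89, 2.39, 2.39, 3.01, 3.01, 3.01].

INTERFACE

Orientations are given as a rotation vector (axis times angle).
In Python, from workcell import r, cams, finish_job gives the robot as it stands. The module is installed in compiled form; this text tells all that it offers.
- The arm moves only by the tool send_rows, never from a script. Its argument "targets" is a list that holds one entry, the list of rows, each a list of 6 numbers: the shift along the world's x, y, z in units of 0.03 m (1.0 is 0.03 m), then the turn, a rotation vector about the world's x, y, z in units of 5 degrees (1.0 is 5 degrees). In form: [[[x, y, z, wx, wy, wz], ...]]. A call has 1 to 5 rows; each row shifts and turns the pose as measured when the row begins; what a row does not reach is not made up. A row lasts 1/12 s, in which the tool goes at most 41.7 mm and 7.16 degrees, less where a joint would pass 70% of its speed; a pose out of reach is approached as far as the arm can. A call with a number of a shift or a turn outside -1 to 1 is refused whole. A call with a gripper value outside its range is refused whole. "jaw" is the finger opening in mm, from 0 to 94, set as the call begins (left out, the last holds). The fingers move at their own pace and stop on an object; the grip force is fixed at half the most. Time passes only in rows, so rows that do not move let the fingers close. It gives the time, the measured TCP pose, the force and the opening at its end, in the units of the state.
- r.get_obs(): the state, without advancing time (a new reading comes with each control period).
- cams.get_image(name): name is "scene" or "side" or "wrist"; returns a dict with "image" (480x640x3 uint8, red, green, blue), "fovy" (degrees; the focal length in pixels is half the picture's height over the tangent of half this angle, whatever the lens; pixels are square), "cx", "cy" (the principal point, pixels), "extrinsics" (4x4, takes a point from camera to world coordinates). Camera axes: x right, y up, looking along -z (the intrinsics and any distortion apply to the point x, -y, -z); pixel columns grow to the right and rows downward; lengths in m; the calibration is good to about 2 mm. The wrist camera is an equidistant fisheye: a pixel r from the principal point sees the ray r / f radians off the axis. A picture is of the moment at which its call begins. There is no depth.
- finish_job(): hands the job in, once; it reports no verdict.
The state is a dict: "time": time; "joints": joint angles; "dq": joint speeds; "tau": joint torques, N m; "tool_pos": TCP position; "eef_rot": TCP orientation; "wrist_force": force on the tool from outside, world axes, zero at the start; "torque": the same for the moment, N m; "grip_width": finger opening in m.
Only numpy, scipy, OpenCV 4.12 (cv2) and the standard library are available. Lean on these libraries where they do the work, as an engineer would, in place of code of your own. Each camera call takes 0.05 s, during which the arm holds its last target.

TASK

Press the orange release on the battery charger so that its tray pops out, lay the loose battery in the tray's cradle (either way round), then push the tray home until it clicks and stays shut, with the battery still in the cradle. Press and push gently, feeling for the click, and leave the other things on the worktop where they are.

Things in the scene. Friction and masses are not known exactly. Their poses are not given: they have to be found in the camera images.
- charger: the battery charger, a grey casing on a black plinth, fixed to the worktop, 124 (x, depth) x 130 (y) x 72 (z) mm; origin at the centre of its underside; the tray comes out of its front, which faces its own -x. The tray runs out 20 mm above the worktop
- release_top (a point): centre of the top of the round orange release button, 28 mm across, standing 12 mm above the casing roof (top 84 mm above the worktop). It goes straight down against a spring: 1.6 N at first, about 3.2 N after 3.5 mm, where the tray is let go, about 6 N at its stop, 9.5 mm down. It also dips by itself and snaps back up as the tray clicks home
- release (a joint): how far the release is pressed down, m: 0 up, 0.0095 at its stop
- tray (a joint): how far the tray is out along the charger's -x, m: about 0 latched, 0.075 popped fully out. Its spring pushes it out (4.5 N near home, 2.6 N when out), so an unlatched tray comes out again. To latch it must be pushed 1 to 7 mm past its latched rest, against a rubber buffer (6 N/mm); how deep differs each time and cannot be seen, only felt. Let go, it returns to just above 0
- tray_face (a point): centre of the outer face of the black tray front: 110 mm wide, 33 high (23 to 57 mm above the worktop), standing 11 mm proud of the casing when latched; push here along the charger's +x. Axes as the charger's. Near home the tray rides up on the catch (a bump to about 8 N, not the click), goes on at about 6 N and clicks at about 11 N. Over 20 N on tray or release breaks it
- cradle (a point): centre that the battery should have when it lies in the cradle, 33.4 mm above the worktop, 43 mm behind the tray's outer face (the battery's length goes along this point's x); axes as the charger's; moves with the tray. The tray's floor is 25 mm above the worktop and 102 mm wide inside; the cradle has 57 mm between its end walls (11 mm high) and 21.6 mm between two pairs of side lips (8 mm high, 14 mm long, round-topped), with 33 mm free between the pairs for the fingers
- battery_mid (a point): centre of the loose green and silver battery, a cylinder 16 mm thick (between the fingers 16 to 17) and 50 mm long lying on the worktop (centre 8 mm up), its length along its own y
- utensil_tray: a shallow brown serving tray with cutlery, 222 (x) x 250 (y) mm, rim 17 mm high, fixed to the worktop in front of the charger; the charger's tray passes above its rim; origin at the centre of its underside
- tape_roll: bystander: a roll of tape lying flat, 96 mm across, 25 high; origin at the centre of its underside
- spice_jar: bystander: a spice jar with a red cap, 45 mm across, 106 high; origin at the centre of its underside
- fish_tin: bystander: a round tin, 86 mm across, 40 high; origin at the centre of its underside

How it is judged:
On the way, in this order (a step that is already met when the one before it is completed fails the run):
1. the tray has popped out (value of joint tray above 0.068 m), for 0.2 s.
2. the battery lies in the cradle of the open tray, let go (value of joint tray above 0.055 m and horizontal distance between battery_mid and cradle below 0.007 m and z of battery_mid in the frame of cradle below 0.003 m and angle between the y axis of battery_mid and the x axis of cradle, either way round below 0.2 rad and contact force between the fingers and battery below 0.05 N), for 0.2 s.
3. the tray is pushed home (value of joint tray below 0.002 m), for 0.1 s.
At the end, for the whole second after the job is handed in: The tray stays latched by itself within 2 mm of home with the release up, and the battery lies still in the cradle: within 7 mm of its centre, lying on the tray floor, its length along the cradle within 0.2 rad (value of joint tray below 0.002 m and value of joint release below 0.0015 m and horizontal distance between battery_mid and cradle below 0.007 m and z of battery_mid in the frame of cradle below 0.003 m and angle between the y axis of battery_mid and the x axis of cradle, either way round below 0.2 rad and linear speed of battery below 0.02 m/s); the robot touches nothing.
It fails at once if the charger, its release or its tray is pushed with more than 20 N (contact force between any of the arm, the fingers and charger above 20 N).
It fails at once if a bystander is shifted more than 15 mm (distance of any of tape_roll, spice_jar, fish_tin from where it was at the start of the episode above 0.015 m).
It also fails if it takes over 72 s, if anything falls off the work surface, if the arm or the gripper's body presses on something with over 40 N, if the wrist force passes 120 N, or if a joint passes its speed limit or range.

## Working session

There is one attempt and no reset: what is moved stays moved. The work goes in short steps, Python scripts to look and compute and a tool call to move; the robot and the scene stay as the last step left them, time stands still between calls to the robot, and variables do not carry over. Pictures are saved under pics/ and viewed, and the job is handed in when it is done.

Besides the shell and the picture viewer there is one more tool, called after "Emit:" as name([rows], argument=value, ...), one row to a line, values as JSON. send_rows: Moves the arm, as the interface text tells. Its arguments: {"type":"object","properties":{"targets":{"type":"array","items":{"type":"array","items":{"type":"array","items":{"type":"number"}}}},"jaw":{"type":"number"}},"required":["targets"]}

```bash
mkdir -p pics; cat > h.py <<'E'
import numpy as np, cv2
from workcell import r, cams
def snap(n,tag):
    d=cams.get_image(n); cv2.imwrite(f'pics/{tag}.png',d['image'][:,:,::-1]); np.savez(f'pics/{tag}.npz',**{k:d[k] for k in('image','fovy','cx','cy','extrinsics')}); return d
def load(tag): return np.load(f'pics/{tag}.npz')
def ray(d,u,v,fish=False):
    f=240/np.tan(np.radians(float(d['fovy'])/2)); x=(u-d['cx']);y=(v-d['cy'])
    if fish:
        rr=np.hypot(x,y);t=rr/f; c=np.array([x/rr*np.sin(t),-y/rr*np.sin(t),-np.cos(t)])
    else: c=np.array([x/f,-y/f,-1.])
    E=d['extrinsics']; return E[:3,3],E[:3,:3]@c
def onz(d,u,v,z,fish=False):
    o,w=ray(d,u,v,fish); return o+w*(z-o[2])/w[2]
def proj(d,P,fish=False):
    E=d['extrinsics']; p=E[:3,:3].T@(np.array(P)-E[:3,3]); f=240/np.tan(np.radians(float(d['fovy'])/2))
    if fish:
        a=np.hypot(p[0],p[1]);t=np.arctan2(a,-p[2]); return d['cx']+f*t*p[0]/a, d['cy']-f*t*p[1]/a
    return d['cx']+f*p[0]/-p[2], d['cy']-f*p[1]/-p[2]
E
python3 - <<'E'
from h import *
for n in('scene','side','wrist'):
    d=snap(n,n+'0'); print(n,d['fovy'],d['cx'],d['cy'],d['extrinsics'].round(3).tolist())
print(r.get_obs())
E
```

```text
scene 49.158035225527044 316.48159405938037 230.95317449599526 [[0.915, 0.185, -0.359, 0.135], [-0.403, 0.471, -0.785, -0.862], [0.023, 0.862, 0.506, 0.661], [0.0, 0.0, 0.0, 1.0]]
side 45.30671686519139 321.75518592297766 233.4632196319882 [[0.972, 0.125, -0.198, 0.27], [-0.233, 0.454, -0.86, -1.149], [-0.017, 0.882, 0.471, 0.676], [0.0, 0.0, 0.0, 1.0]]
wrist 65.70646984690485 317.8303214550931 234.9134217401594 [[0.311, -0.913, -0.264, 0.118], [0.95, 0.298, 0.087, 0.619], [-0.001, -0.278, 0.961, 0.384], [0.0, 0.0, 0.0, 1.0]]
{'time': 0.15, 'joints': array([-1.29450617,  0.41783442, -0.01033014,  1.61398504,  0.00465948,
        1.11068129, -0.05298487]), 'dq': array([ 0.00133892, -0.00356303, -0.00068884, -0.00046501, -0.00071915,
       -0.0009046 ,  0.00153023]), 'tau': array([ 8.21453141e-04, -8.51532197e+01,  6.38490859e-01, -4.26135135e+01,
       -4.88719437e-02,  1.71983853e-02,  1.89698778e-05]), 'tool_pos': array([0.195191  , 0.59346384, 0.20499175]), 'eef_rot': array([-4.97022392e-01, -3.10191355e+00,  1.37756005e-03]), 'wrist_force': array([-0.08736361, -0.3924783 , -0.45049243]), 'torque': array([-0.06160495,  0.02330418,  0.02264186]), 'grip_width': 0.09378264193404884}
```

View pics/scene0.png

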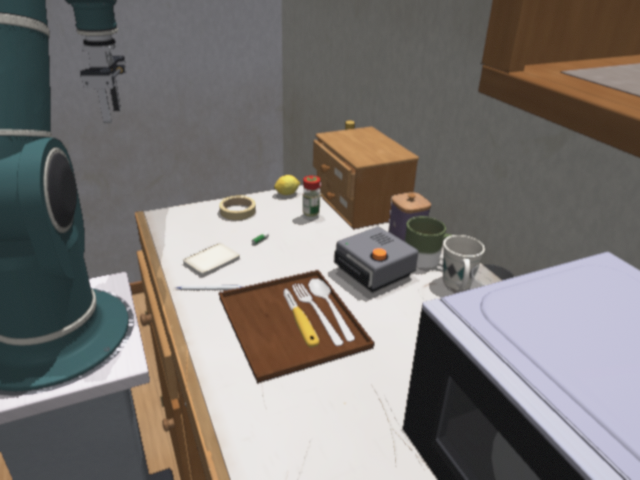

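View pics/side0.png

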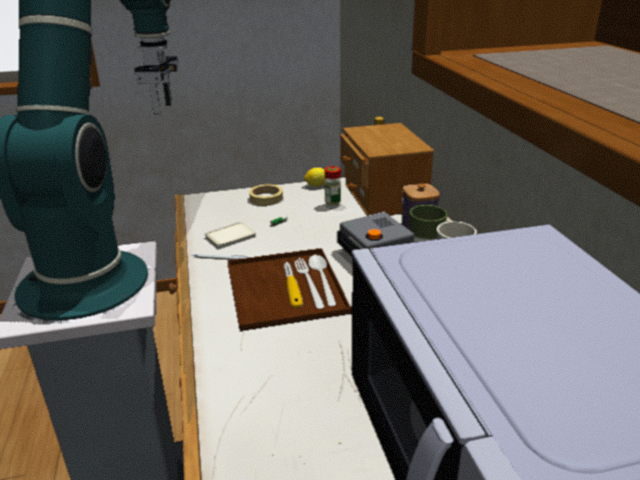

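View pics/wrist0.png

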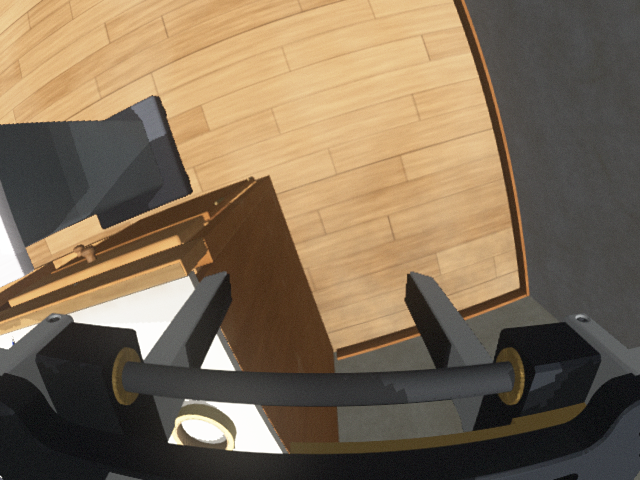

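The scene view shows the charger at (375,258) with its orange button at (379,254). The battery is at (260,238), the tape at (237,207), the jar at (311,198) and the utensil tray at (295,322).

```bash
python3 - <<'E'
from h import *
for t in('scene0','side0'):
    d=load(t); im=d['image']; hsv=cv2.cvtColor(im,cv2.COLOR_RGB2HSV)
    def m(lo,hi,box,z,name):
        k=cv2.inRange(hsv,np.array(lo),np.array(hi)); q=np.zeros_like(k); q[box[1]:box[3],box[0]:box[2]]=k[box[1]:box[3],box[0]:box[2]]
        ys,xs=np.nonzero(q); print(t,name,len(xs),xs.mean().round(1),ys.mean().round(1),onz(d,xs.mean(),ys.mean(),z).round(4))
        if name=='bat':
            c=np.cov(xs,ys); w,v=np.linalg.eigh(c); a=v[:,1]*8
            p=onz(d,xs.mean()-a[0],ys.mean()-a[1],z);s=onz(d,xs.mean()+a[0],ys.mean()+a[1],z); print('axis',np.degrees(np.arctan2(*(s-p)[1::-1])))
    bx=(350,225,410,280) if t=='scene0' else (350,215,400,260)
    m((4,150,120),(20,255,255),bx,.08,'button')
    bx=(245,225,275,250) if t=='scene0' else (262,210,295,232)
    m((40,60,20),(90,255,255),bx,.008,'bat')
    c=im[215:300,320:430] if t=='scene0' else im[200:270,325:425]
    cv2.imwrite(f'pics/c_{t}.png',cv2.resize(c,None,fx=7,fy=7,interpolation=cv2.INTER_CUBIC)[:,:,::-1])
    c=im[190:280,170:330]
    cv2.imwrite(f'pics/b_{t}.png',cv2.resize(c,None,fx=5,fy=5,interpolation=cv2.INTER_CUBIC)[:,:,::-1])
E
```

```text
scene0 button 97 379.0 253.5 [ 0.6289 -0.0924  0.08  ]
scene0 bat 42 258.6 238.3 [0.4546 0.1686 0.008 ]
axis -153.69130636401806
side0 button 74 373.8 232.2 [ 0.6329 -0.084   0.08  ]
side0 bat 50 276.9 220.4 [0.4555 0.1724 0.008 ]
axis -150.34440756341135
```

View pics/c_scene0.png

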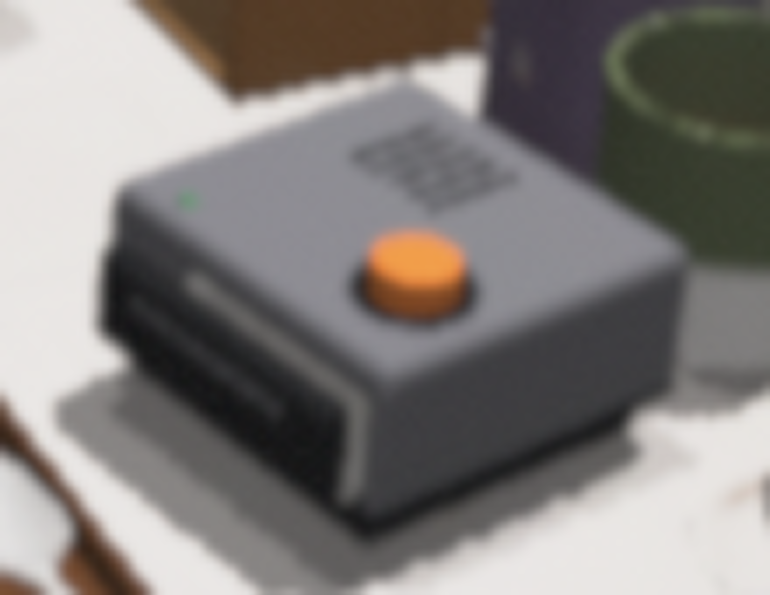

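View pics/b_scene0.png

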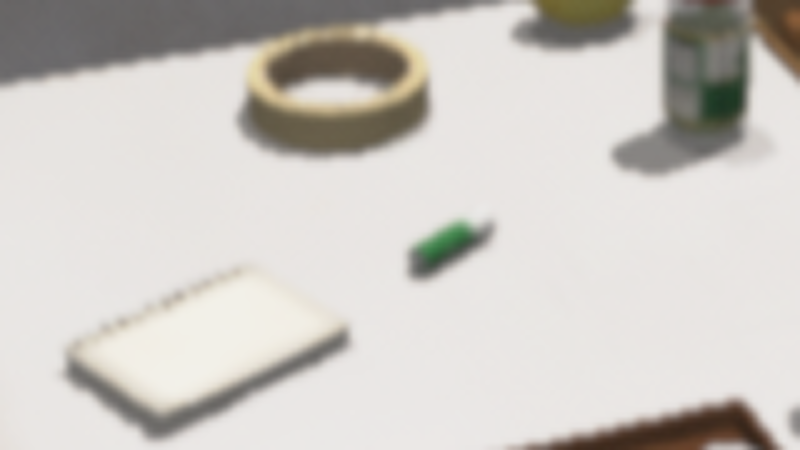

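```bash
python3 - <<'E'
from h import *
d=load('scene0')
P=[onz(d,*q,.072) for q in((337.1,241.4),(375.7,270),(417.9,250.7),(378.6,227.1))]
for p in P: print(p.round(4))
for i in range(4):
    e=P[(i+1)%4]-P[i]; print(np.linalg.norm(e).round(4),np.degrees(np.arctan2(e[1],e[0])).round(1))
print(np.mean(P,0))
for n,q,z in(('tape',(237,203),.02),('jar',(311,216),0)): print(n,onz(d,*q,z))
for q in((220,289),(320,272),(372,346),(262,377)): print(onz(d,*q,.017))
E
```

```text
[ 0.5755 -0.0064  0.072 ]
[ 0.5997 -0.1321  0.072 ]
[ 0.7176 -0.1027  0.072 ]
[0.6897 0.0147 0.072 ]
0.128 -79.1
0.1215 14.0
0.1207 103.3
0.1161 -169.5
[ 0.64560107 -0.05661454  0.072     ]
tape [0.45262551 0.34093658 0.02      ]
jar [0.62093884 0.23801987 0.        ]
[ 0.3154245  -0.00523806  0.017     ]
[ 0.52813626 -0.02587217  0.017     ]
[ 0.5203568  -0.26882222  0.017     ]
[ 0.31722213 -0.26440655  0.017     ]
```

Emit:
send_rows([
  [[0.6,-0.95,0.1,0,0,0.8],[0.6,-0.95,0.1,0,0,0.8],[0.6,-0.95,0.1,0,0,0.8],[0.6,-0.95,0.1,0,0,0.8],[0.6,-0.95,0.1,0,0,0.8]],
])

```text
time: 0.57
tool_pos: [0.2812, 0.4494, 0.2173]
eef_rot: [0.085, -3.137, 0.006]
wrist_force: [0.2, 0.3, 0.9]
grip_width: 0.0939
```

Emit:
send_rows([
  [[0.6,-0.95,0,0,0,0.8],[0.6,-0.95,0,0,0,0.8],[0.6,-0.95,0,0,0,0.8],[0.6,-0.95,0,0,0,0.8],[0.6,-0.95,0,0,0,0.8]],
])

```text
time: 0.98
tool_pos: [0.3739, 0.2989, 0.2177]
eef_rot: [0.657, -3.07, 0.006]
wrist_force: [1.5, 0.2, 0.5]
grip_width: 0.0941
```

```bash
python3 - <<'E'
from h import *
d=snap('wrist','w1'); o=r.get_obs(); print(o['time'],o['tool_pos'],o['eef_rot'],o['wrist_force'])
E
```

```text
1.0333 [0.37752997 0.29323208 0.21772065] [ 0.66119815 -3.06956229  0.00896562] [ 6.12100911 -6.78888933  0.05894814]
```

View pics/w1.png

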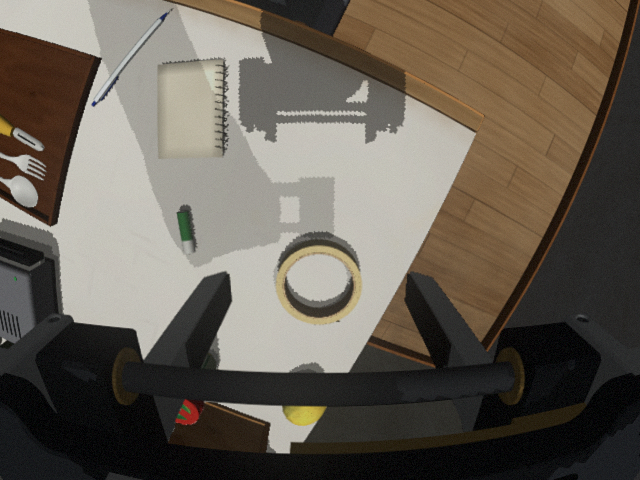

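The wrist view shows the battery at (185,230), the tape at (318,280), the charger's corner at the left edge and the utensil tray at top left.

```bash
cat >> h.py <<'E'
def bat(d,box,fish=True,z=.012):
    im=d['image'];hsv=cv2.cvtColor(im,cv2.COLOR_RGB2HSV);k=cv2.inRange(hsv,np.array((45,100,25)),np.array((85,255,255)))
    q=np.zeros_like(k);q[box[1]:box[3],box[0]:box[2]]=k[box[1]:box[3],box[0]:box[2]]
    ys,xs=np.nonzero(q);P=np.array([onz(d,x,y,z,fish) for x,y in zip(xs,ys)])
    w,v=np.linalg.eigh(np.cov(P[:,:2].T));a=v[:,1]; s=(P[:,:2]-P[:,:2].mean(0))@v
    print('green',len(xs),xs.mean(),ys.mean(),P.mean(0).round(4),'ang',np.degrees(np.arctan2(a[1],a[0])),'ext',np.ptp(s,0))
E
python3 - <<'E'
from h import *
d=load('w1'); bat(d,(165,190,215,270))
c=d['image'][190:270,150:230]; cv2.imwrite('pics/bz.png',cv2.resize(c,None,fx=7,fy=7,interpolation=cv2.INTER_CUBIC)[:,:,::-1])
for q in((181,206),(191,251)): print(onz(d,*q,.01,True))
E
```

```text
green 189 183.14814814814815 225.94179894179894 [0.4539 0.1685 0.012 ] ang -150.97274062227208 ext [0.00955393 0.03079265]
[0.43387068 0.15809076 0.01      ]
[0.47892813 0.18625246 0.01      ]
```

View pics/bz.png

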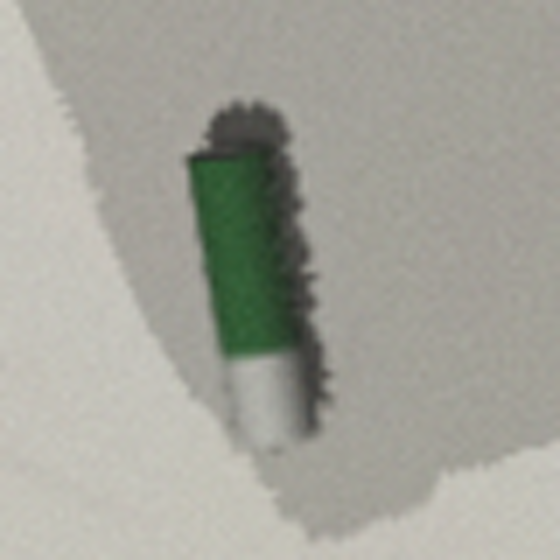

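Emit:
send_rows([
  [[0.5,-0.95,0,0,0,-0.2],[0.5,-0.95,0,0,0,-0.2],[0.5,-0.95,0,0,0,-0.2],[0.5,-0.95,0,0,0,-0.2],[0.5,-0.95,0,0,0,-0.2]],
], jaw=0)

```text
time: 1.45
tool_pos: [0.4532, 0.1464, 0.2178]
eef_rot: [0.531, -3.094, 0.007]
wrist_force: [0.7, 0.9, 0.1]
grip_width: 0.064
```

Emit:
send_rows([
  [[0.5,-0.95,0,0,0,-0.2],[0.5,-0.95,0,0,0,-0.2],[0.5,-0.95,0,0,0,-0.2],[0.5,-0.95,0,0,0,-0.2],[0.5,-0.95,0,0,0,-0.2]],
])

```text
time: 1.87
tool_pos: [0.5302, -0.0039, 0.218]
eef_rot: [0.388, -3.116, 0.006]
wrist_force: [1.1, 1.8, 0.5]
grip_width: 0.0304
```

Emit:
send_rows([
  [[0.5,-0.95,0,0,0,-0.2],[0,0,0,0,0,0],[0,0,0,0,0,0]],
])

```text
time: 2.12
tool_pos: [0.5471, -0.0409, 0.2175]
eef_rot: [0.345, -3.12, 0.01]
wrist_force: [0.2, 1.5, -0.4]
grip_width: 0.0109
```

```bash
python3 - <<'E'
from h import *
d=snap('wrist','w2'); o=r.get_obs(); print(o['time'],o['tool_pos'],o['eef_rot'],o['wrist_force'])
E
```

```text
2.1667 [ 0.54700908 -0.04109087  0.21751685] [ 0.34502337 -3.12032265  0.01088171] [-0.33893826 -0.94575757  0.14321258]
```

View pics/w2.png

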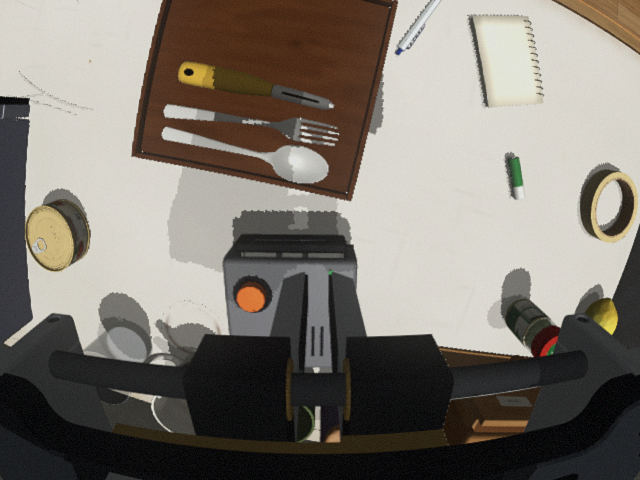

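The wrist view shows the button at (251,296), the charger roof's front edge near row 258, the fish tin at (58,235) clear of the work, and the battery at (516,175).

```bash
python3 - <<'E'
from h import *
d=load('w2'); im=d['image'];c=im[225:345,210:370]; cv2.imwrite('pics/cz.png',cv2.resize(c,None,fx=5,fy=5,interpolation=cv2.INTER_CUBIC)[:,:,::-1])
hsv=cv2.cvtColor(im,cv2.COLOR_RGB2HSV);k=cv2.inRange(hsv,np.array((4,150,200)),np.array((20,255,255)));k[:,:225]=0;k[:,280:]=0;k[:270]=0
ys,xs=np.nonzero(k);print(len(xs),xs.mean(),ys.mean(),xs.min(),xs.max(),ys.min(),ys.max(),onz(d,xs.mean(),ys.mean(),.084,True))
print('tin',onz(d,58,235,.04,True))
E
```

```text
492 250.16260162601625 298.7357723577236 238 263 287 311 [ 0.6313663  -0.08816775  0.084     ]
tin [ 0.63821235 -0.34337735  0.04      ]
```

View pics/cz.png

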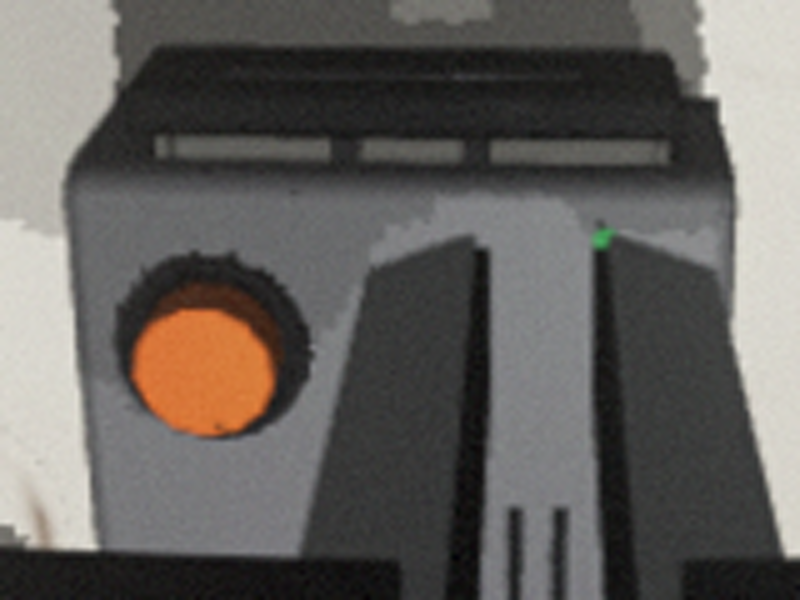

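```bash
python3 - <<'E'
from h import *
d=load('w2')
def f(a,b,z):
    A=onz(d,210+a[0]/5,225+a[1]/5,z,True);B=onz(d,210+b[0]/5,225+b[1]/5,z,True);e=A-B
    print(A.round(4),B.round(4),np.linalg.norm(e).round(4),(np.degrees(np.arctan2(e[1],e[0]))+90).round(2),((A+B)/2).round(4))
f((70,180),(733,182),.069)
f((160,47),(668,53),.057)
f((155,150),(670,153),.057)
f((120,100),(717,100),.04)
E
```

```text
[ 0.6058 -0.1211  0.069 ] [0.5775 0.0025 0.069 ] 0.1267 12.88 [ 0.5916 -0.0593  0.069 ]
[ 0.5794 -0.1097  0.057 ] [ 0.5589 -0.014   0.057 ] 0.0979 12.12 [ 0.5691 -0.0619  0.057 ]
[ 0.6005 -0.1073  0.057 ] [ 0.5784 -0.0088  0.057 ] 0.1009 12.64 [ 0.5894 -0.0581  0.057 ]
[ 0.598  -0.1187  0.04  ] [5.708e-01 2.000e-04 4.000e-02] 0.122 12.9 [ 0.5844 -0.0593  0.04  ]
```

Emit:
send_rows([
  [[0.94,-0.52,0,0,0,0],[0.94,-0.52,0,0,0,0],[0.93,-0.52,0,0,0,0],[0,0,0,0,0,0]],
])

```text
time: 2.5
tool_pos: [0.6327, -0.0842, 0.2174]
eef_rot: [0.356, -3.118, 0.006]
wrist_force: [1.4, -0.5, 0.9]
grip_width: 0.0007
```

Emit:
send_rows([
  [[0,0,-0.9,0,0,0],[0,0,-0.9,0,0,0],[0,0,-0.9,0,0,0],[0,0,-0.9,0,0,0],[0,0,0,0,0,0]],
])

```text
time: 2.92
tool_pos: [0.6331, -0.0785, 0.1061]
eef_rot: [0.365, -3.12, 0.004]
wrist_force: [-0.4, 0.2, 0.1]
grip_width: 0.0008
```

Emit:
send_rows([
  [[-0.05,-0.35,0,0,0,0],[0,0,-0.25,0,0,0],[0,0,-0.2,0,0,0],[0,0,-0.1,0,0,0]],
])

```text
time: 3.25
tool_pos: [0.6326, -0.088, 0.0927]
eef_rot: [-0.369, 3.117, -0.003]
wrist_force: [-0.2, 0.5, 0.5]
grip_width: 0.0003
```

Emit:
send_rows([
  [[0,0,-0.15,0,0,0],[0,0,-0.1,0,0,0],[0,0,-0.1,0,0,0]],
])

```text
time: 3.5
tool_pos: [0.6337, -0.088, 0.0833]
eef_rot: [-0.369, 3.114, -0.004]
wrist_force: [-2.5, -1.1, 4.5]
grip_width: 0.0004
```

Emit:
send_rows([
  [[0,0,-0.1,0,0,0],[0,0,-0.05,0,0,0]],
])

```text
time: 3.67
tool_pos: [0.6337, -0.088, 0.0787]
eef_rot: [-0.369, 3.114, -0.004]
wrist_force: [-1.0, 0.3, 3.7]
grip_width: 0.0001
```

Emit:
send_rows([
  [[0,0,0,0,0,0],[0,0,0.5,0,0,0],[0,0,0.9,0,0,0],[0,0,0.9,0,0,0],[0,0,0.9,0,0,0]],
])

```text
time: 4.08
tool_pos: [0.6304, -0.0873, 0.1717]
eef_rot: [0.369, -3.116, 0.001]
wrist_force: [-0.2, -1.4, 0.5]
grip_width: 0.0003
```

```bash
python3 - <<'E'
from h import *
d=snap('wrist','w3'); o=r.get_obs(); print(o['time'],o['tool_pos'],o['eef_rot'],o['wrist_force'])
E
```

```text
4.1333 [ 0.63267122 -0.08784852  0.17749039] [-0.36870958  3.11696667 -0.00321006] [1.76141487 0.11423604 5.74209137]
```

View pics/w3.png

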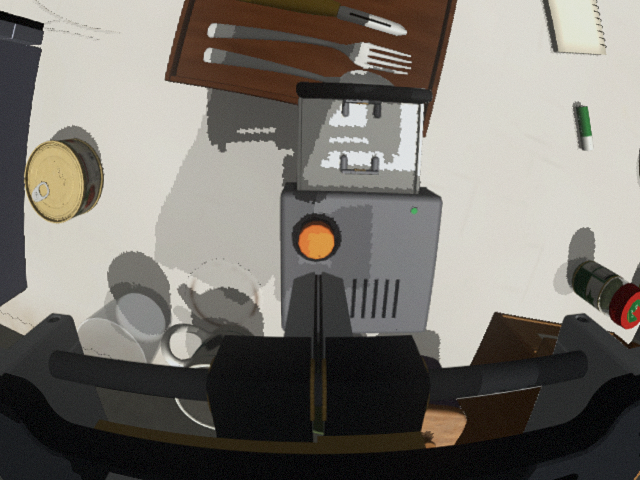

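The tray is out: its front bar is at (365,92), with the cradle lips near (361,108) and (360,162).

```bash
python3 - <<'E'
from h import *
d=load('w3'); im=d['image'];c=im[75:200,285:445]; cv2.imwrite('pics/tz.png',cv2.resize(c,None,fx=5,fy=5,interpolation=cv2.INTER_CUBIC)[:,:,::-1])
E
```

```text
(no output)
```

View pics/tz.png

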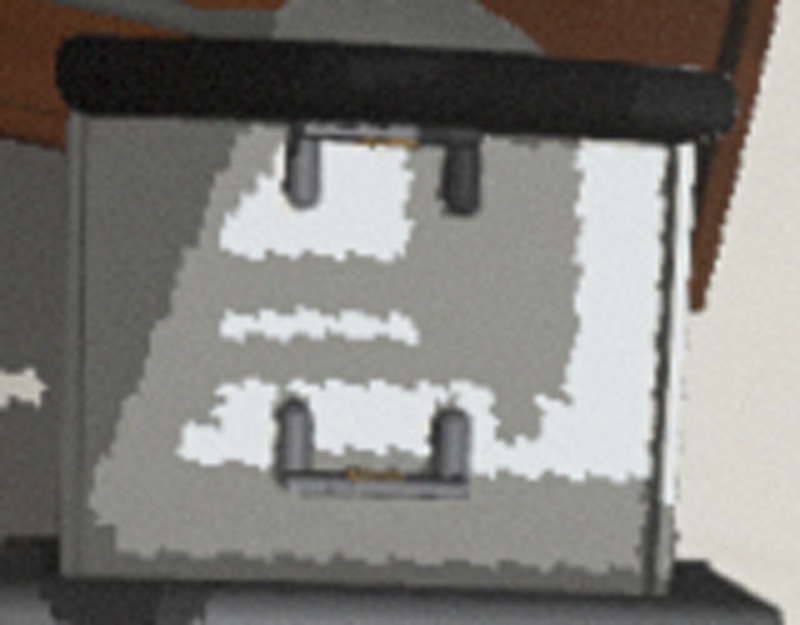

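```bash
python3 - <<'E'
from h import *
d=load('w3')
P=[onz(d,285+a/5,75+b/5,.031,True) for a,b in((303,206),(463,212),(294,400),(453,406))]
for p in P: print(p.round(4))
P=np.array(P); print('c',P.mean(0).round(4)); e=P[:2].mean(0)-P[2:].mean(0);print('len',np.linalg.norm(e),np.degrees(np.arctan2(-e[1],-e[0]))); e=P[0]-P[1];print(np.linalg.norm(e),np.degrees(np.arctan2(e[1],e[0]))+90);e=P[2]-P[3];print(np.linalg.norm(e),np.degrees(np.arctan2(e[1],e[0]))+90)
# front bar top ends outer edge z=.057
for a,b in((75,40),(730,75)): print(onz(d,285+a/5,75+b/5,.055,True).round(4))
u=np.array([np.cos(np.radians(12.7)),np.sin(np.radians(12.7))])
f=np.array([.587,-.0593]); print('model cradle', f-u*(11+75-43)/1000)
b=onz(d,316.5,240,.084,True);print('button',b)
bat(d,(565,90,600,160))
E
```

```text
[ 0.5335 -0.0865  0.031 ]
[ 0.5273 -0.0597  0.031 ]
[ 0.5664 -0.0799  0.031 ]
[ 0.5605 -0.0529  0.031 ]
c [ 0.5469 -0.0698  0.031 ]
len 0.0337176122478493 11.462710655380118
0.02754942381582366 12.853988994734635
0.027648669591487273 12.351517896217757
[ 0.5174 -0.1291  0.055 ]
[ 0.4947 -0.0262  0.055 ]
model cradle [ 0.54505201 -0.06875339]
button [ 0.63041632 -0.08839142  0.084     ]
green 218 584.9449541284404 121.03211009174312 [0.4531 0.1682 0.012 ] ang -151.92327021153713 ext [0.01317143 0.03147227]
```

Emit:
send_rows([
  [[-0.63,0.95,0,0,0,0.33],[-0.63,0.95,0,0,0,0.33],[-0.63,0.95,0,0,0,0.33],[-0.63,0.95,0,0,0,0.33],[-0.63,0.95,0,0,0,0.33]],
], jaw=45)

```text
time: 4.55
tool_pos: [0.5384, 0.0519, 0.1806]
eef_rot: [-0.583, 3.075, -0.009]
wrist_force: [1.4, 0.6, -0.1]
grip_width: 0.0303
```

Emit:
send_rows([
  [[-0.63,0.95,0,0,0,0.33],[-0.63,0.95,0,0,0,0.33],[-0.63,0.95,0,0,0,0.33],[0,0,0,0,0,0.3],[0,0,0,0,0,0]],
])

```text
time: 4.97
tool_pos: [0.4749, 0.1477, 0.181]
eef_rot: [-0.779, 3.029, -0.004]
wrist_force: [-0.1, -0.8, -0.6]
grip_width: 0.0445
```

```bash
python3 - <<'E'
from h import *
d=snap('wrist','w4'); o=r.get_obs(); print(o['time'],o['tool_pos'],o['eef_rot'],o['wrist_force'])
d1=load('w1')
for q in((182.6,211.9),(188.9,253.3)): print(onz(d1,*q,.012,True))
E
```

```text
5.0167 [0.47489087 0.14790618 0.18096838] [-0.77682414  3.02952425 -0.00366802] [0.08413081 0.77102888 0.97119129]
[0.43875476 0.1626484  0.012     ]
[0.48175592 0.18516818 0.012     ]
```

View pics/w4.png

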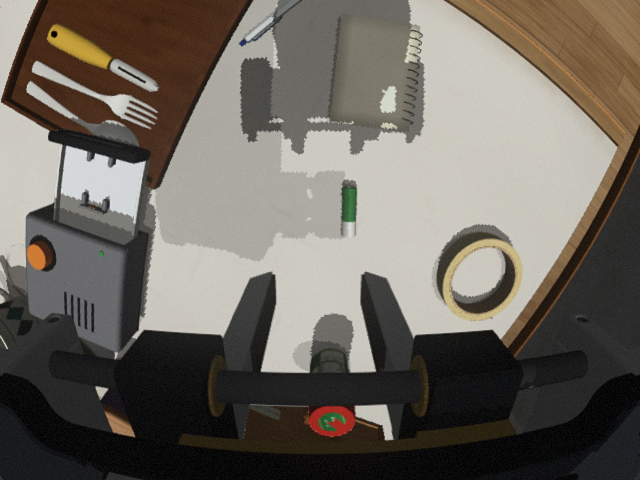

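The battery is at (349,209), nearly aligned with the fingers.

```bash
python3 - <<'E'
from h import *
from scipy.spatial.transform import Rotation as R
d=load('w4'); bat(d,(335,170,365,240))
c=d['image'][165:250,310:390]; cv2.imwrite('pics/bz4.png',cv2.resize(c,None,fx=7,fy=7,interpolation=cv2.INTER_CUBIC)[:,:,::-1])
m=R.from_rotvec(r.get_obs()['eef_rot']).as_matrix();print(m.round(3),np.degrees(np.arctan2(m[1,1],m[0,1])))
E
```

```text
green 328 349.5548780487805 204.3018292682927 [0.4531 0.1693 0.012 ] ang -151.60775260537554 ext [0.01179853 0.03054716]
[[-0.877 -0.481  0.014]
 [-0.481  0.877  0.001]
 [-0.013 -0.006 -1.   ]] 118.76145566184292
```

View pics/bz4.png

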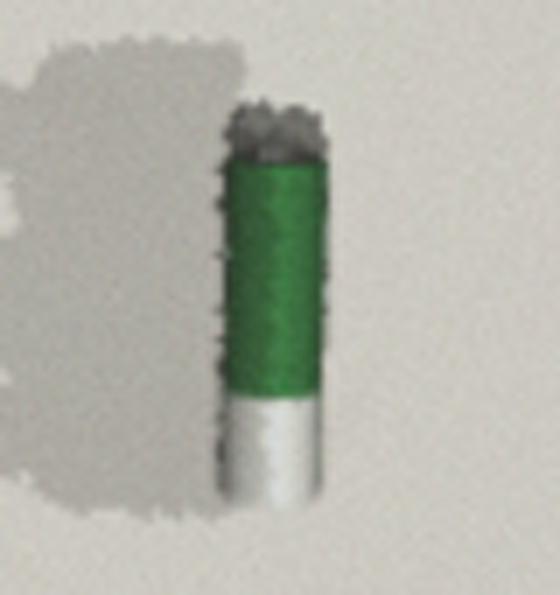

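```bash
python3 - <<'E'
from h import *
d=load('w4')
for z in(.008,.012):
  A=onz(d,349.4,187.4,z,True);B=onz(d,348.7,236.9,z,True);print(A,B,np.linalg.norm(A-B),(A+B)/2,np.degrees(np.arctan2(*(B-A)[1::-1])))
E
```

```text
[0.43933053 0.16151497 0.008     ] [0.48259009 0.18585716 0.008     ] 0.049638005241035225 [0.46096031 0.17368607 0.008     ] 29.36648687154594
[0.43889841 0.16090827 0.012     ] [0.48166566 0.18497343 0.012     ] 0.049073104945501746 [0.46028203 0.17294085 0.012     ] 29.366486871545916
```

Emit:
send_rows([
  [[-0.48,0.85,0,0,0,0],[0,0,0,0,0,0],[0,0,-0.9,0,0,0],[0,0,-0.9,0,0,0],[0,0,-0.9,0,0,0]],
], jaw=35)

```text
time: 5.43
tool_pos: [0.4661, 0.1729, 0.1027]
eef_rot: [-0.758, 3.022, -0.001]
wrist_force: [1.9, -0.6, -0.3]
grip_width: 0.035
```

Emit:
send_rows([
  [[0,0,-0.9,0,0,0],[0,0,0,0,0,0]],
])

```text
time: 5.6
tool_pos: [0.4654, 0.1703, 0.0708]
eef_rot: [-0.752, 3.028, -0.003]
wrist_force: [-1.3, -0.4, -0.1]
grip_width: 0.035
```

Emit:
send_rows([
  [[-0.16,0.1,-0.5,0,0,0.2],[0,0,-0.7,0,0,0],[0,0,-0.4,0,0,0],[0,0,0,0,0,0]],
])

```text
time: 5.93
tool_pos: [0.4638, 0.1709, 0.0239]
eef_rot: [-0.767, 3.023, -0.005]
wrist_force: [-0.5, -1.0, -0.0]
grip_width: 0.035
```

Emit:
send_rows([
  [[-0.12,0.1,-0.2,0,0,0],[-0.05,0.03,-0.2,0,0,0],[0,0,-0.15,0,0,0],[0,0,0,0,0,0]],
])

```text
time: 6.27
tool_pos: [0.461, 0.1749, 0.0097]
eef_rot: [-0.761, 3.021, -0.004]
wrist_force: [1.1, 0.4, 0.0]
grip_width: 0.035
```

Emit:
send_rows([
  [[0,-0.03,-0.18,0,0,0.1],[0,0,0,0,0,0]],
])

```text
time: 6.43
tool_pos: [0.4615, 0.1742, 0.0046]
eef_rot: [-0.776, 3.016, -0.003]
wrist_force: [-0.1, 0.2, -1.8]
grip_width: 0.0354
```

```bash
python3 - <<'E'
from h import *
d=snap('wrist','w5'); o=r.get_obs(); print(o['time'],o['tool_pos'],o['eef_rot'],o['wrist_force'])
c=d['image'][180:420,200:520];cv2.imwrite('pics/w5z.png',cv2.resize(c,None,fx=2.5,fy=2.5)[:,:,::-1])
E
```

```text
6.4833 [0.46177721 0.174364   0.00504266] [-0.7749159   3.0155409  -0.00324079] [-0.34373136  0.64544836 -0.292299  ]
```

View pics/w5z.png

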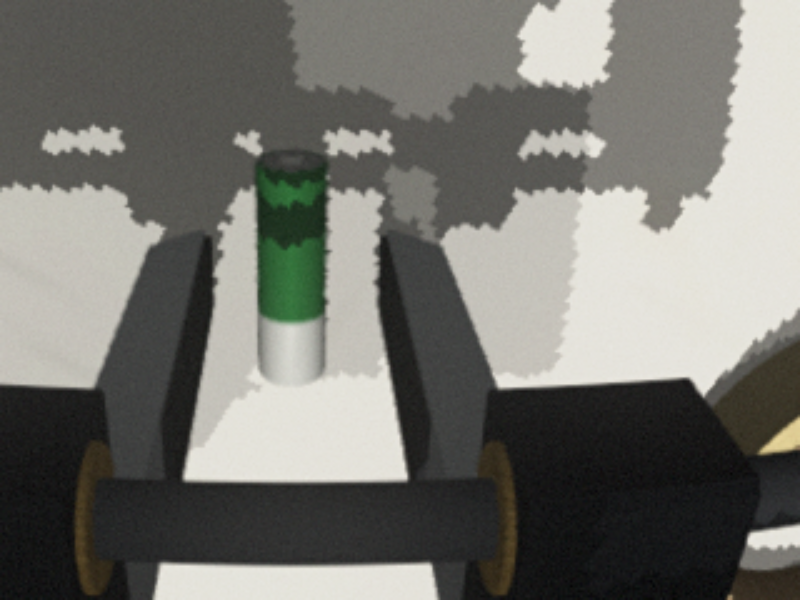

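The battery is centred and parallel between the fingers. I'll close on it next.

Emit:
send_rows([
  [[0,0,-0.08,0,0,0],[0,0,0,0,0,0]],
])

```text
time: 6.65
tool_pos: [0.4621, 0.1744, 0.0028]
eef_rot: [-0.775, 3.015, -0.003]
wrist_force: [-0.4, -0.3, 0.2]
grip_width: 0.0347
```

Emit:
send_rows([
  [[0,0,0,0,0,0],[0,0,0,0,0,0],[0,0,0,0,0,0],[0,0,0,0,0,0],[0,0,0,0,0,0]],
], jaw=0)

```text
time: 7.07
tool_pos: [0.4623, 0.1744, 0.0031]
eef_rot: [-0.774, 3.015, -0.003]
wrist_force: [0.5, 0.2, -0.1]
grip_width: 0.016
```

Emit:
send_rows([
  [[0,0,0.5,0,0,0],[0,0,0.9,0,0,0],[0,0,0.9,0,0,0],[0,0,0.9,0,0,0],[0,0,0.9,0,0,0]],
])

```text
time: 7.48
tool_pos: [0.4582, 0.1724, 0.1256]
eef_rot: [-0.776, 3.025, -0.007]
wrist_force: [-0.1, 1.0, 0.7]
grip_width: 0.0159
```

Emit:
send_rows([
  [[0.3,-0.9,0,0,0,-0.4],[0.3,-0.9,0,0,0,-0.4],[0.3,-0.9,0,0,0,-0.4],[0.3,-0.9,0,0,0,-0.4],[0.3,-0.9,0,0,0,-0.4]],
])

```text
time: 7.9
tool_pos: [0.5058, 0.0397, 0.1332]
eef_rot: [-0.516, 3.069, -0.003]
wrist_force: [1.2, 0.2, -0.5]
grip_width: 0.016
```

Emit:
send_rows([
  [[0.3,-0.9,0,0,0,-0.4],[0.3,-0.9,0,0,0,-0.4],[0.3,-0.9,0,0,0,-0.4],[0,0,0,0,0,0],[0,0,0,0,0,0]],
])

```text
time: 8.32
tool_pos: [0.5343, -0.0517, 0.1339]
eef_rot: [-0.332, 3.093, -0.009]
wrist_force: [0.7, 0.5, 0.4]
grip_width: 0.0156
```

```bash
python3 - <<'E'
from h import *
d=snap('wrist','w6'); o=r.get_obs(); print(o['time'],o['tool_pos'],o['eef_rot'],o['wrist_force'])
from scipy.spatial.transform import Rotation as R
m=R.from_rotvec(o['eef_rot']).as_matrix();print(np.degrees(np.arctan2(m[1,1],m[0,1])),m[:,2])
E
```

```text
8.3667 [ 0.53429587 -0.05186956  0.13396359] [-0.33225517  3.09268938 -0.00926131] [-0.30251704 -0.72982231  0.33834914]
102.25579734749408 [ 0.03154611 -0.00259858 -0.99949892]
```

View pics/w6.png

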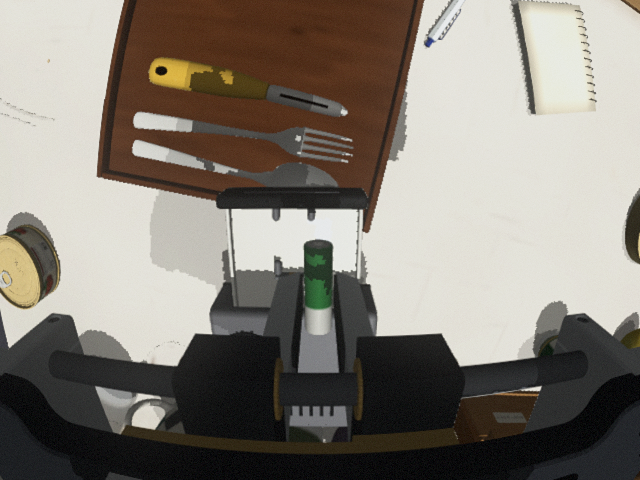

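The battery is held between the fingers at (318,285). Behind it are the tray's front bar (290,198) and the lips at (277,213), (312,213) and (278,265).

```bash
python3 - <<'E'
from h import *
d=load('w6'); c=d['image'][180:340,205:385];cv2.imwrite('pics/w6z.png',cv2.resize(c,None,fx=4,fy=4,interpolation=cv2.INTER_CUBIC)[:,:,::-1])
bat(d,(300,235,338,315),z=.143)
E
```

```text
green 823 316.39003645200484 286.6014580801944 [ 0.5296 -0.0535  0.143 ] ang -162.99883893395074 ext [0.01306694 0.03133599]
```

View pics/w6z.png

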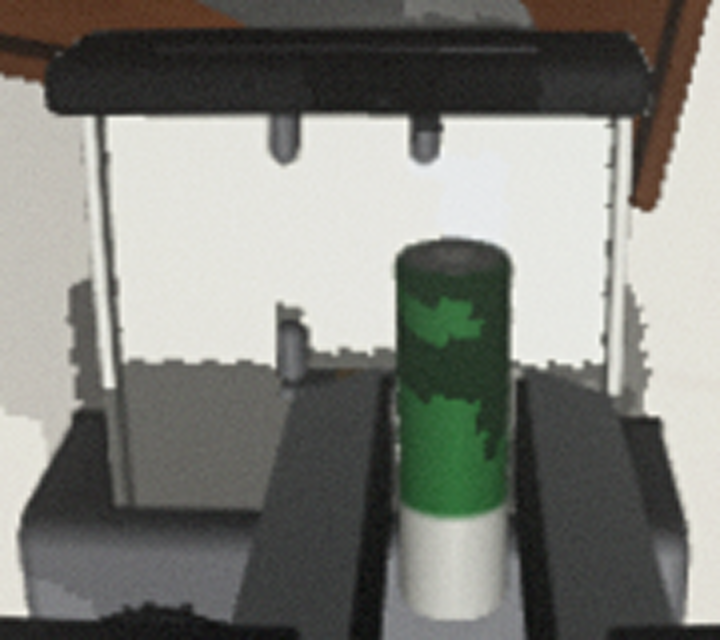

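```bash
python3 - <<'E'
from h import *
d=load('w6')
for z in(.141,.145,.147):
  A=onz(d,205+454/4,180+270/4,z,True);B=onz(d,205+451/4,180+616/4,z,True);print(z,A,B,np.linalg.norm(A-B),(A+B)/2,np.degrees(np.arctan2(*(B-A)[1::-1])))
# forward: project TCP-related center
o=r.get_obs()['tool_pos']
print(proj(d,o+[0,0,.005],True))
P=np.array([onz(d,205+a/4,180+b/4,.031,True) for a,b in((285,162),(425,162),(291,322))]);print(P.round(4))
print('c',(P[1]+P[2])/2, 'yaw',np.degrees(np.arctan2(*(P[2]-P[0])[1::-1])),np.degrees(np.arctan2(*(P[0]-P[1])[1::-1]))+90)
E
```

```text
0.141 [ 0.50956076 -0.05679878  0.141     ] [ 0.5582145  -0.04652137  0.141     ] 0.049727377113273075 [ 0.53388763 -0.05166008  0.141     ] 11.927573388644554
0.145 [ 0.50814919 -0.05708069  0.145     ] [ 0.55565735 -0.04704527  0.145     ] 0.048556510372635364 [ 0.53190327 -0.05206298  0.145     ] 11.92757338864455
0.147 [ 0.5074434  -0.05722165  0.147     ] [ 0.55437877 -0.04730722  0.147     ] 0.04797107700231647 [ 0.53091109 -0.05226443  0.147     ] 11.92757338864457
(np.float64(317.57130963240564), np.float64(292.1092594105596))
[[ 0.5336 -0.0863  0.031 ]
 [ 0.5277 -0.0594  0.031 ]
 [ 0.5666 -0.079   0.031 ]]
c [ 0.54716165 -0.06920526  0.031     ] yaw 12.404573481575008 12.389792007527106
```

Emit:
send_rows([
  [[0.46,-0.57,0,0,0.36,0.08],[0,0,-0.6,0,0,0],[0,0,-0.6,0,0,0],[0,0,-0.6,0,0,0],[0,0,0,0,0,0]],
])

```text
time: 8.78
tool_pos: [0.5487, -0.0644, 0.0791]
eef_rot: [-0.359, 3.12, -0.0]
wrist_force: [-0.1, -0.5, -0.9]
grip_width: 0.0161
```

```bash
cat >> h.py <<'E'
def st():
    from scipy.spatial.transform import Rotation as R
    o=r.get_obs();m=R.from_rotvec(o['eef_rot']).as_matrix();print(o['time'],o['tool_pos'].round(4),'yaw',(np.degrees(np.arctan2(m[1,1],m[0,1]))-90).round(2),'z',m[:,2].round(4),'F',o['wrist_force'].round(2),o['grip_width'])
E
python3 -c "
from h import *
st()"
```

```text
8.7833 [ 0.5487 -0.0644  0.0791] yaw 13.14 z [ 7.e-04 -1.e-04 -1.e+00] F [-0.05 -0.46 -0.95] 0.01610910446983893
```

Emit:
send_rows([
  [[-0.02,-0.16,-0.3,0,0,-0.1],[0,0,-0.3,0,0,0],[0,0,0,0,0,0]],
])

```text
time: 9.03
tool_pos: [0.5482, -0.0674, 0.0609]
eef_rot: [-0.349, 3.121, 0.001]
wrist_force: [-1.2, 0.1, -0.5]
grip_width: 0.0158
```

```bash
python3 -c "
from h import *
d=snap('wrist','w7');st()
c=d['image'][150:350,200:400];cv2.imwrite('pics/w7z.png',cv2.resize(c,None,fx=3,fy=3,interpolation=cv2.INTER_CUBIC)[:,:,::-1])
"
```

```text
9.0833 [ 0.5484 -0.0676  0.0616] yaw 12.76 z [ 1.7e-03  5.0e-04 -1.0e+00] F [-1.11 -0.45 -0.01] 0.015763729898370365
```

View pics/w7z.png

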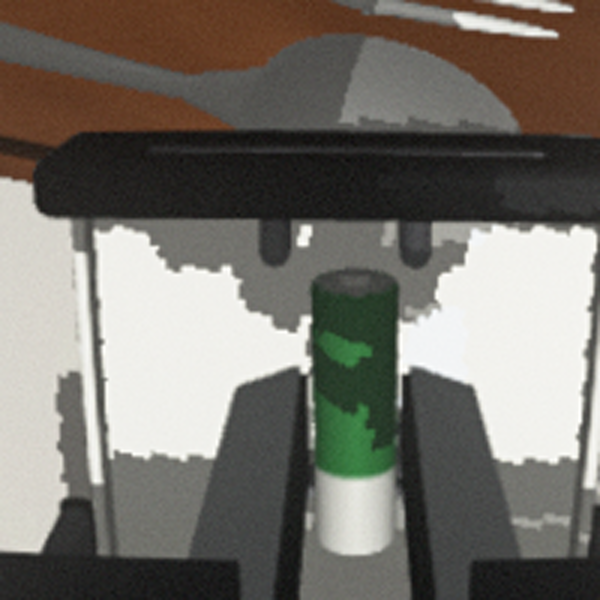

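```bash
python3 -c "
from h import *
d=load('w7'); g=lambda a,b,z: onz(d,200+a/3,150+b/3,z,True)
A=g(355,290,.0725);B=g(355,553,.0725);print((A+B)/2,np.linalg.norm(A-B))
P=g(275,262,.031);Q=g(416,262,.031);m=(P+Q)/2;print(P,Q,np.linalg.norm(P-Q));u=np.array([.9763,.2164,0]);print('cradle',m+u*.0165)
"
```

```text
[ 0.5456017  -0.06774042  0.0725    ] 0.04836063013052903
[ 0.53303139 -0.0866294   0.031     ] [ 0.52687717 -0.05967405  0.031     ] 0.027648968125323473
cradle [ 0.54606323 -0.06958112  0.031     ]
```

Emit:
send_rows([
  [[0.02,-0.08,-0.3,0,0,0],[0,0,-0.25,0,0,0],[0,0,0,0,0,0]],
])

```text
time: 9.33
tool_pos: [0.5501, -0.07, 0.0452]
eef_rot: [-0.349, 3.118, 0.0]
wrist_force: [0.5, 0.8, -0.5]
grip_width: 0.0157
```

Emit:
send_rows([
  [[-0.03,0.01,-0.15,0,0,0],[0,0,-0.15,0,0,0],[0,0,0,0,0,0]],
])

```text
time: 9.58
tool_pos: [0.5492, -0.0698, 0.0353]
eef_rot: [-0.349, 3.118, 0.0]
wrist_force: [0.1, -0.2, -0.9]
grip_width: 0.0159
```

Emit:
send_rows([
  [[0,0,-0.12,0,0,0],[0,0,-0.06,0,0,0],[0,0,0,0,0,0]],
])

```text
time: 9.83
tool_pos: [0.5492, -0.0697, 0.0294]
eef_rot: [-0.349, 3.117, 0.0]
wrist_force: [0.2, 0.0, -0.0]
grip_width: 0.0161
```

Emit:
send_rows([
  [[0,0,-0.04,0,0,0],[0,0,0,0,0,0]],
])

```text
time: 10.0
tool_pos: [0.5493, -0.0698, 0.0282]
eef_rot: [-0.349, 3.117, 0.0]
wrist_force: [-1.2, -0.2, 1.7]
grip_width: 0.016
```

```bash
python3 -c "
from h import *
d=snap('wrist','w8');st()
c=d['image'][150:350,200:400];cv2.imwrite('pics/w8z.png',cv2.resize(c,None,fx=3,fy=3,interpolation=cv2.INTER_CUBIC)[:,:,::-1])
"
```

```text
10.05 [ 0.5494 -0.0698  0.0283] yaw 12.78 z [ 4.7e-03  7.0e-04 -1.0e+00] F [-0.18  0.9   1.05] 0.01599855249821409
```

View pics/w8z.png

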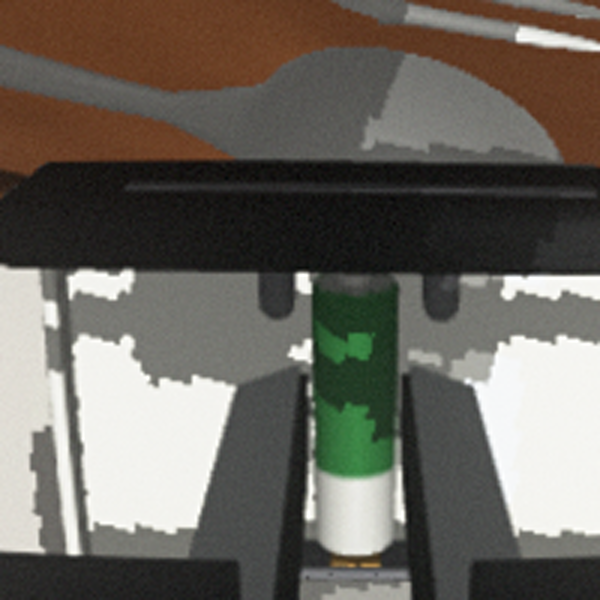

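The battery sits between both lip pairs and inside the end walls, and the floor contact is felt. I'll release it.

Emit:
send_rows([
  [[0,0,0,0,0,0],[0,0,0,0,0,0],[0,0,0,0,0,0],[0,0,0,0,0,0]],
], jaw=32)

```text
time: 10.38
tool_pos: [0.5496, -0.0697, 0.0286]
eef_rot: [-0.349, 3.117, 0.0]
wrist_force: [0.0, 0.9, -0.2]
grip_width: 0.0316
```

Emit:
send_rows([
  [[0,0,0.3,0,0,0],[0,0,0.7,0,0,0],[0,0,0.9,0,0,0],[0,0,0.9,0,0,0],[0,0,0,0,0,0]],
])

```text
time: 10.8
tool_pos: [0.5482, -0.0702, 0.1171]
eef_rot: [-0.348, 3.12, -0.0]
wrist_force: [1.4, -0.4, 1.5]
grip_width: 0.0319
```

```bash
python3 -c "
from h import *
d=snap('wrist','w9');st()
c=d['image'][130:350,190:410];cv2.imwrite('pics/w9z.png',cv2.resize(c,None,fx=2.7,fy=2.7,interpolation=cv2.INTER_CUBIC)[:,:,::-1])
"
```

```text
10.85 [ 0.5475 -0.0699  0.1152] yaw 12.75 z [ 9.e-04  5.e-04 -1.e+00] F [-0.26 -0.16 -0.06] 0.03225831366017915
```

View pics/w9z.png

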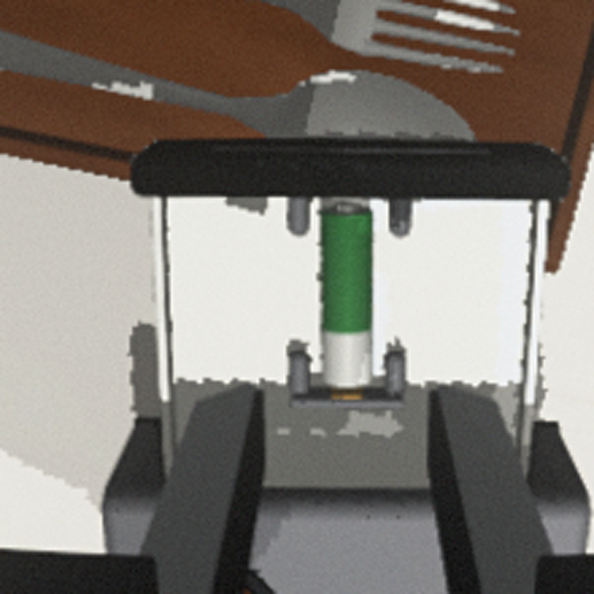

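The battery lies centred in the cradle and has been let go. Next I move in front of the tray face.

Emit:
send_rows([
  [[-0.84,-0.18,0,0,0,0],[-0.84,-0.18,0,0,0,0],[-0.84,-0.18,0,0,0,0],[0,0,0,0,0,0],[0,0,0,0,0,0]],
], jaw=0)

```text
time: 11.27
tool_pos: [0.4683, -0.0858, 0.1147]
eef_rot: [-0.351, 3.121, 0.001]
wrist_force: [0.9, -0.2, 0.0]
grip_width: 0.0023
```

```bash
python3 -c "
from h import *
st()
"
```

```text
11.2667 [ 0.4683 -0.0858  0.1147] yaw 12.82 z [ 1.e-03  9.e-04 -1.e+00] F [ 0.93 -0.18  0.04] 0.0022811526563773156
```

Emit:
send_rows([
  [[0,0,-0.8,0,0,0],[0,0,-0.8,0,0,0],[0,0,-0.6,0,0,0],[0,0,-0.2,0,0,0],[0,0,0,0,0,0]],
])

```text
time: 11.68
tool_pos: [0.4702, -0.0854, 0.0403]
eef_rot: [-0.352, 3.118, 0.001]
wrist_force: [-0.6, -0.2, 0.1]
grip_width: 0.0004
```

Emit:
send_rows([
  [[0,0,-0.2,0,0,0],[0.29,0.07,0,0,0,0],[0.2,0.045,0,0,0,0],[0.15,0.035,0,0,0,0]],
])

```text
time: 12.02
tool_pos: [0.492, -0.0806, 0.0355]
eef_rot: [-0.351, 3.117, 0.001]
wrist_force: [-0.3, 0.2, -0.1]
grip_width: 0.0004
```

Emit:
send_rows([
  [[0.15,0.034,0,0,0,0],[0.15,0.034,0,0,0,0],[0.15,0.034,0,0,0,0]],
])

```text
time: 12.27
tool_pos: [0.507, -0.0772, 0.0362]
eef_rot: [-0.351, 3.118, 0.001]
wrist_force: [-3.6, -2.0, -3.7]
grip_width: 0.0008
```

Emit:
send_rows([
  [[0.2,0.045,-0.01,0,0,0],[0.2,0.045,-0.01,0,0,0],[0.2,0.045,0,0,0,0],[0.2,0.045,0,0,0,0],[0.2,0.045,0,0,0,0]],
])

```text
time: 12.68
tool_pos: [0.5392, -0.0702, 0.0359]
eef_rot: [-0.35, 3.119, 0.001]
wrist_force: [-4.4, -1.8, 1.3]
grip_width: 0.0006
```

Emit:
send_rows([
  [[0.15,0.034,0,0,0,0],[0.15,0.034,0,0,0,0],[0.15,0.034,0,0,0,0],[0.1,0.022,0,0,0,0]],
])

```text
time: 13.02
tool_pos: [0.5582, -0.0662, 0.0359]
eef_rot: [-0.35, 3.119, 0.0]
wrist_force: [-4.7, -2.0, 2.7]
grip_width: 0.0005
```

Near home, so I'll take fine steps now.

Emit:
send_rows([
  [[0.08,0.018,0,0,0,0],[0.06,0.013,0,0,0,0]],
])

```text
time: 13.18
tool_pos: [0.5627, -0.0653, 0.0358]
eef_rot: [-0.35, 3.12, 0.0]
wrist_force: [-10.7, -3.9, 6.2]
grip_width: 0.0004
```

Emit:
send_rows([
  [[0.06,0.013,0,0,0,0],[0.05,0.011,0,0,0,0]],
])

```text
time: 13.35
tool_pos: [0.5651, -0.0648, 0.0356]
eef_rot: [0.35, -3.121, -0.001]
wrist_force: [-6.9, -2.5, 4.6]
grip_width: 0.0008
```

Emit:
send_rows([
  [[0.04,0.009,0,0,0,0]],
])

```text
time: 13.43
tool_pos: [0.5662, -0.0646, 0.0356]
eef_rot: [0.349, -3.121, -0.001]
wrist_force: [-3.3, -1.2, 2.8]
grip_width: 0.0004
```

Emit:
send_rows([
  [[0.04,0.009,0,0,0,0]],
])

```text
time: 13.52
tool_pos: [0.5674, -0.0643, 0.0356]
eef_rot: [0.349, -3.121, -0.001]
wrist_force: [-4.1, -1.5, 3.8]
grip_width: 0.0003
```

Emit:
send_rows([
  [[0.04,0.009,0,0,0,0]],
])

```text
time: 13.6
tool_pos: [0.5686, -0.0641, 0.0356]
eef_rot: [0.349, -3.12, -0.001]
wrist_force: [-5.5, -2.2, 2.9]
grip_width: 0.0003
```

Emit:
send_rows([
  [[0.04,0.009,0,0,0,0]],
])

```text
time: 13.68
tool_pos: [0.5698, -0.0638, 0.0356]
eef_rot: [0.349, -3.12, -0.001]
wrist_force: [-5.7, -2.0, 3.3]
grip_width: 0.0006
```

Emit:
send_rows([
  [[0.04,0.009,0,0,0,0]],
])

```text
time: 13.77
tool_pos: [0.5709, -0.0636, 0.0356]
eef_rot: [0.348, -3.12, -0.002]
wrist_force: [-6.1, -2.0, 3.1]
grip_width: 0.0006
```

Emit:
send_rows([
  [[0.03,0.007,0,0,0,0]],
])

```text
time: 13.85
tool_pos: [0.5718, -0.0633, 0.0357]
eef_rot: [0.348, -3.119, -0.002]
wrist_force: [-4.4, -1.4, 2.4]
grip_width: 0.0003
```

Emit:
send_rows([
  [[0.03,0.007,0,0,0,0]],
])

```text
time: 13.93
tool_pos: [0.5727, -0.0631, 0.0356]
eef_rot: [0.348, -3.119, -0.002]
wrist_force: [-6.2, -1.8, 4.1]
grip_width: 0.0001
```

Emit:
send_rows([
  [[0.03,0.007,0,0,0,0]],
])

```text
time: 14.02
tool_pos: [0.5735, -0.0629, 0.0356]
eef_rot: [0.348, -3.119, -0.002]
wrist_force: [-5.1, -1.3, 2.8]
grip_width: 0.0004
```

Emit:
send_rows([
  [[0.025,0.006,0,0,0,0]],
])

```text
time: 14.1
tool_pos: [0.5742, -0.0629, 0.0356]
eef_rot: [0.348, -3.118, -0.002]
wrist_force: [-7.4, -2.0, 4.5]
grip_width: 0.0005
```

Emit:
send_rows([
  [[0.025,0.006,0,0,0,0]],
])

```text
time: 14.18
tool_pos: [0.5745, -0.0627, 0.0356]
eef_rot: [0.347, -3.117, -0.002]
wrist_force: [-9.4, -1.2, 8.4]
grip_width: 0.0004
```

Emit:
send_rows([
  [[0.025,0.006,0,0,0,0]],
])

```text
time: 14.27
tool_pos: [0.5747, -0.0627, 0.0356]
eef_rot: [0.347, -3.116, -0.003]
wrist_force: [-10.6, -2.5, 8.5]
grip_width: 0.0002
```

Emit:
send_rows([
  [[0.025,0.006,0.02,0,0,0]],
])

```text
time: 14.35
tool_pos: [0.5746, -0.0627, 0.0359]
eef_rot: [0.346, -3.114, -0.003]
wrist_force: [-8.6, -2.9, -3.9]
grip_width: 0.0006
```

Emit:
send_rows([
  [[0.03,0.007,0,0,0,0]],
])

```text
time: 14.43
tool_pos: [0.5745, -0.0627, 0.0356]
eef_rot: [0.345, -3.112, -0.003]
wrist_force: [-9.6, -2.6, 8.6]
grip_width: 0.0002
```

```bash
python3 -c "
from h import *
st()
d=snap('wrist','w10')
c=d['image'][180:400,190:410];cv2.imwrite('pics/w10z.png',cv2.resize(c,None,fx=2.7,fy=2.7,interpolation=cv2.INTER_CUBIC)[:,:,::-1])
d=snap('scene','s10')
c=d['image'][215:300,310:430];cv2.imwrite('pics/s10z.png',cv2.resize(c,None,fx=6,fy=6,interpolation=cv2.INTER_CUBIC)[:,:,::-1])
st()
"
```

```text
14.4333 [ 0.5745 -0.0627  0.0356] yaw 12.65 z [-1.040e-02  9.000e-04 -9.999e-01] F [-9.62 -2.56  8.63] 0.00017197053170223635
14.5333 [ 0.5746 -0.0627  0.0357] yaw 12.65 z [-0.0103  0.001  -0.9999] F [-10.93  -2.12   5.36] 0.0003392654894432775
```

View pics/w10z.png

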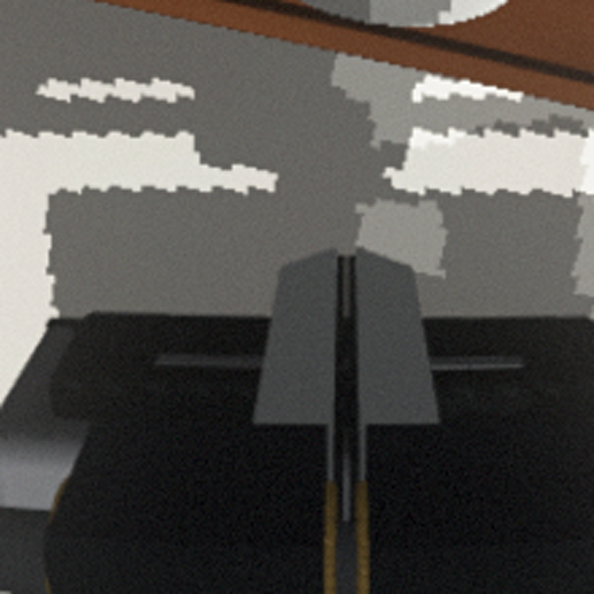

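View pics/s10z.png

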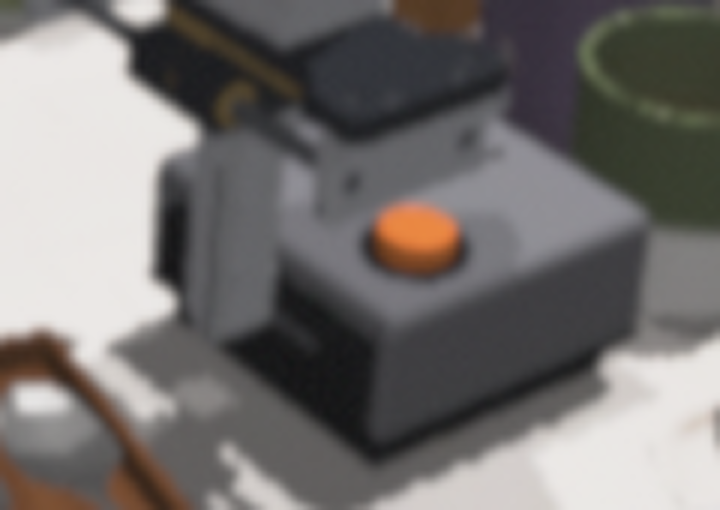

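Emit:
send_rows([
  [[0.03,0.007,0.008,0,-0.05,0]],
])

```text
time: 14.62
tool_pos: [0.5747, -0.0627, 0.0357]
eef_rot: [0.345, -3.115, -0.003]
wrist_force: [-8.9, -1.9, 3.4]
grip_width: 0.0005
```

Emit:
send_rows([
  [[0.045,0.01,0.005,0,-0.03,0]],
])

```text
time: 14.7
tool_pos: [0.575, -0.0626, 0.0356]
eef_rot: [0.344, -3.116, -0.003]
wrist_force: [-12.9, -1.5, 8.5]
grip_width: 0.0003
```

Emit:
send_rows([
  [[0.04,0.009,0.012,0,-0.02,0]],
])

```text
time: 14.78
tool_pos: [0.575, -0.0626, 0.0357]
eef_rot: [0.344, -3.115, -0.003]
wrist_force: [-10.3, -2.9, 4.1]
grip_width: 0.0006
```

Emit:
send_rows([
  [[-0.06,-0.013,0,0,0,0]],
])

```text
time: 14.87
tool_pos: [0.5731, -0.063, 0.0357]
eef_rot: [0.343, -3.114, -0.003]
wrist_force: [-1.9, -1.5, 2.7]
grip_width: 0.0003
```

Emit:
send_rows([
  [[-0.06,-0.013,0,0,0,0],[0,0,0,0,0,0]],
])

```text
time: 15.03
tool_pos: [0.5713, -0.0633, 0.0357]
eef_rot: [0.343, -3.115, -0.003]
wrist_force: [-3.5, -0.9, 1.2]
grip_width: 0.0002
```

Emit:
send_rows([
  [[-0.06,-0.013,0,0,0,0],[0,0,0,0,0,0]],
])

```text
time: 15.2
tool_pos: [0.5696, -0.0637, 0.0357]
eef_rot: [0.343, -3.115, -0.003]
wrist_force: [-3.9, -1.4, 0.5]
grip_width: 0.0003
```

Emit:
send_rows([
  [[0.06,0.013,0,0,-0.08,0],[0.06,0.013,0,0,-0.04,0]],
])

```text
time: 15.37
tool_pos: [0.5732, -0.063, 0.0356]
eef_rot: [-0.344, 3.12, 0.001]
wrist_force: [-4.0, -1.9, 0.5]
grip_width: 0.0001
```

Emit:
send_rows([
  [[0.04,0.009,0,0,0,0]],
])

```text
time: 15.45
tool_pos: [0.5744, -0.0627, 0.0355]
eef_rot: [-0.344, 3.12, 0.001]
wrist_force: [-6.7, -3.2, 3.1]
grip_width: 0.0003
```

Emit:
send_rows([
  [[0.04,0.009,0.01,0,0,0]],
])

```text
time: 15.53
tool_pos: [0.575, -0.0626, 0.0356]
eef_rot: [-0.343, 3.121, 0.001]
wrist_force: [-10.4, -4.3, 0.9]
grip_width: 0.0003
```

Emit:
send_rows([
  [[0.045,0.01,0.006,0,-0.02,0]],
])

```text
time: 15.62
tool_pos: [0.5754, -0.0625, 0.0355]
eef_rot: [-0.343, 3.122, 0.002]
wrist_force: [-12.8, -2.8, 7.8]
grip_width: 0.0007
```

Emit:
send_rows([
  [[0.048,0.011,0.008,0,-0.02,0]],
])

```text
time: 15.7
tool_pos: [0.5756, -0.0625, 0.0355]
eef_rot: [-0.342, 3.123, 0.002]
wrist_force: [-14.9, -2.1, 9.3]
grip_width: 0.0005
```

Emit:
send_rows([
  [[-0.05,-0.011,0.01,0,0,0]],
])

```text
time: 15.78
tool_pos: [0.5736, -0.0629, 0.0356]
eef_rot: [0.342, -3.122, -0.002]
wrist_force: [-2.7, -1.0, -0.3]
grip_width: 0.0005
```

Emit:
send_rows([
  [[-0.06,-0.013,0,0,0,0],[0,0,0,0,0,0]],
])

```text
time: 15.95
tool_pos: [0.5718, -0.0633, 0.0356]
eef_rot: [0.342, -3.122, -0.002]
wrist_force: [-4.7, -2.2, 1.0]
grip_width: 0.0005
```

Emit:
send_rows([
  [[-0.06,-0.013,0,0,0,0],[0,0,0,0,0,0],[0,0,0,0,0,0]],
])

```text
time: 16.2
tool_pos: [0.5703, -0.0636, 0.0356]
eef_rot: [0.343, -3.123, -0.002]
wrist_force: [-2.2, -1.7, -0.5]
grip_width: 0.0006
```

Emit:
send_rows([
  [[-0.08,-0.018,0,0,0,0],[0,0,0,0,0,0],[0,0,0,0,0,0]],
])

```text
time: 16.45
tool_pos: [0.5684, -0.0639, 0.0357]
eef_rot: [-0.343, 3.122, 0.002]
wrist_force: [-1.6, -1.4, -0.9]
grip_width: -0.0002
```

```bash
python3 -c "
from h import *
for i in range(4):
  st(); cams.get_image('side')
d=snap('wrist','w11')
c=d['image'][180:400,190:410];cv2.imwrite('pics/w11z.png',cv2.resize(c,None,fx=2.7,fy=2.7,interpolation=cv2.INTER_CUBIC)[:,:,::-1])
"
```

```text
16.45 [ 0.5684 -0.0639  0.0357] yaw 12.54 z [ 7.0e-04  1.1e-03 -1.0e+00] F [-1.64 -1.35 -0.87] -0.00015896789929528785
16.5 [ 0.5684 -0.0639  0.0357] yaw 12.54 z [ 8.0e-04  1.1e-03 -1.0e+00] F [-1.96 -1.   -1.54] 0.0007333167835194644
16.55 [ 0.5684 -0.0639  0.0357] yaw 12.54 z [ 7.0e-04  1.1e-03 -1.0e+00] F [-2.35 -1.45 -1.21] 0.0005946644868980412
16.6 [ 0.5683 -0.0639  0.0357] yaw 12.54 z [ 5.0e-04  1.1e-03 -1.0e+00] F [-1.14 -1.79  0.05] 0.00024106551924379905
```

View pics/w11z.png

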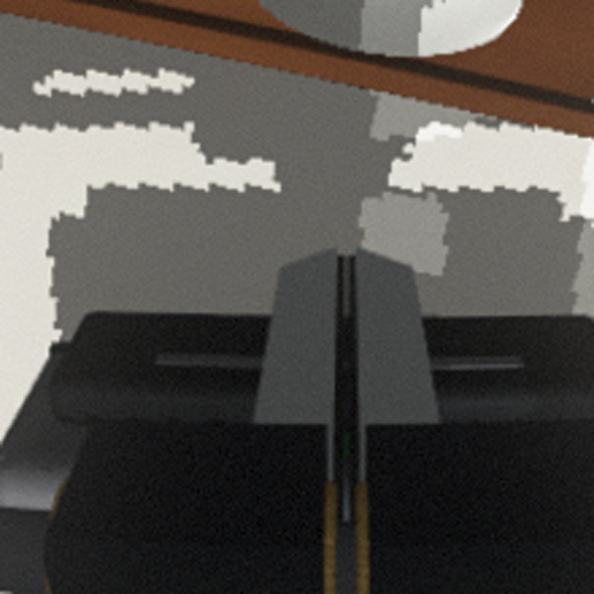

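Emit:
send_rows([
  [[0.08,0.018,0,0,0,0],[0.08,0.018,0,0,0,0],[0.06,0.013,0,0,0,0]],
])

```text
time: 16.95
tool_pos: [0.5746, -0.0626, 0.0356]
eef_rot: [0.342, -3.122, -0.002]
wrist_force: [-8.3, -3.2, 4.1]
grip_width: 0.0003
```

Emit:
send_rows([
  [[0.04,0.009,0.01,0,0,0]],
])

```text
time: 17.03
tool_pos: [0.5751, -0.0625, 0.0357]
eef_rot: [0.342, -3.12, -0.002]
wrist_force: [-11.1, -2.8, 3.6]
grip_width: 0.0004
```

Emit:
send_rows([
  [[0.04,0.009,0.01,0,0,0]],
])

```text
time: 17.12
tool_pos: [0.5752, -0.0624, 0.0356]
eef_rot: [0.341, -3.118, -0.003]
wrist_force: [-13.6, -3.0, 5.8]
grip_width: 0.0001
```

Emit:
send_rows([
  [[0.045,0.01,0.015,0,-0.03,0]],
])

```text
time: 17.2
tool_pos: [0.5753, -0.0624, 0.0357]
eef_rot: [0.34, -3.117, -0.003]
wrist_force: [-12.4, -2.7, 3.5]
grip_width: 0.0005
```

Emit:
send_rows([
  [[0.05,0.011,0.015,0,-0.04,0]],
])

```text
time: 17.28
tool_pos: [0.5753, -0.0624, 0.0357]
eef_rot: [0.34, -3.117, -0.003]
wrist_force: [-13.3, -2.9, 5.3]
grip_width: 0.0008
```

```bash
python3 -c "
from h import *
d=snap('scene','s12')
a=load('scene0')['image'][220:305,315:425];b=d['image'][220:305,315:425]
f=lambda c:cv2.resize(c,None,fx=7,fy=7,interpolation=cv2.INTER_CUBIC)[:,:,::-1]
cv2.imwrite('pics/s12a.png',f(b));st()
d=snap('wrist','w12')
"
```

```text
17.3333 [ 0.5753 -0.0624  0.0357] yaw 12.44 z [-0.0062  0.001  -1.    ] F [-12.32  -3.64   5.17] 0.0007499265573301625
```

View pics/s12a.png

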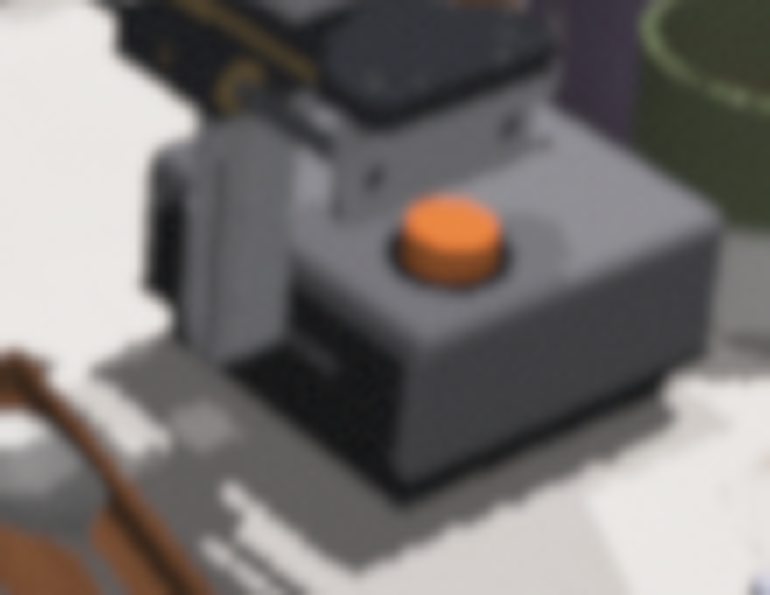

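View pics/w12.png

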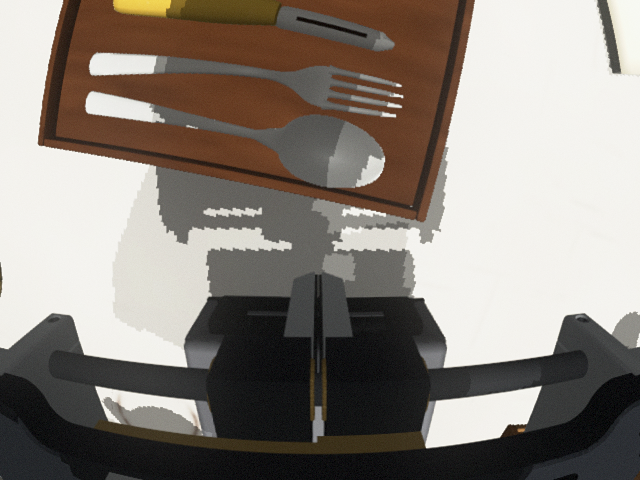

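```bash
python3 -c "
from h import *
d=load('w12');c=d['image'][285:365,175:455];cv2.imwrite('pics/w12z.png',cv2.resize(c,None,fx=2.8,fy=5,interpolation=cv2.INTER_CUBIC)[:,:,::-1])
"
```

```text
(no output)
```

View pics/w12z.png

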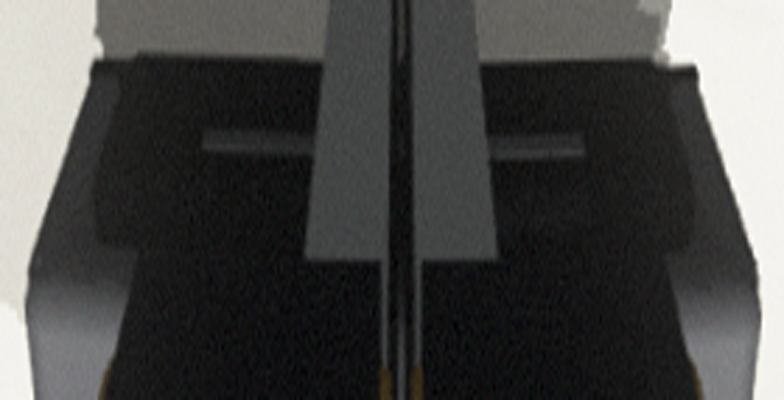

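```bash
python3 -c "
from h import *
d=load('w12');u=np.array([.976,.218,0])
for z in(.023,.057):
  v=296.5 if z<.03 else 334
  A=onz(d,223,v,z,True);B=onz(d,412.5,v+.7,z,True)
  if z>.03: A=onz(d,210,v,z,True);B=onz(d,423,v,z,True)
  print(z,A.round(4),B.round(4),np.linalg.norm(A-B),((A+B)/2).round(4))
for p in [(185.5,338),(445,340)]: print(onz(d,*p,.069,True).round(4))
E=d['extrinsics'];print(E[:3,3])
"
```

```text
0.023 [ 0.5988 -0.1139  0.023 ] [ 0.5753 -0.0056  0.023 ] 0.11075119042963116 [ 0.587  -0.0597  0.023 ]
0.057 [ 0.6039 -0.1122  0.057 ] [ 0.5805 -0.0066  0.057 ] 0.10823722081123269 [ 0.5922 -0.0594  0.057 ]
[ 0.6016 -0.1218  0.069 ]
[5.757e-01 3.000e-04 6.900e-02]
[ 0.49728189 -0.0802548   0.21566048]
```

Emit:
send_rows([
  [[-0.06,-0.013,0,0,0,0],[-0.08,-0.018,0,0,0,0],[-0.08,-0.018,0,0,0,0],[0,0,0,0,0,0]],
])

```text
time: 17.72
tool_pos: [0.5685, -0.0638, 0.0356]
eef_rot: [0.34, -3.116, -0.003]
wrist_force: [-2.8, -2.5, -1.3]
grip_width: 0.0003
```

Emit:
send_rows([
  [[-0.08,-0.018,0,0,0,0],[-0.08,-0.018,0,0,0,0],[0,0,0,0,0,0]],
])

```text
time: 17.97
tool_pos: [0.5646, -0.0644, 0.036]
eef_rot: [0.341, -3.119, -0.003]
wrist_force: [0.1, -0.3, 1.4]
grip_width: 0.0007
```

Emit:
send_rows([
  [[-0.08,-0.018,0,0,0,0],[-0.08,-0.018,0,0,0,0],[0,0,0,0,0,0]],
])

```text
time: 18.22
tool_pos: [0.56, -0.0653, 0.0362]
eef_rot: [0.342, -3.12, -0.003]
wrist_force: [1.3, 0.9, -0.4]
grip_width: 0.0008
```

```bash
python3 -c "
from h import *
d=snap('wrist','w13');c=d['image'][220:380,165:465];cv2.imwrite('pics/w13z.png',cv2.resize(c,None,fx=2.6,fy=2.6,interpolation=cv2.INTER_CUBIC)[:,:,::-1]);st()
"
```

```text
18.2667 [ 0.5602 -0.0652  0.0363] yaw 12.51 z [-0.0029  0.0016 -1.    ] F [-0.48  0.39  0.13] 0.00037429832643800473
```

View pics/w13z.png

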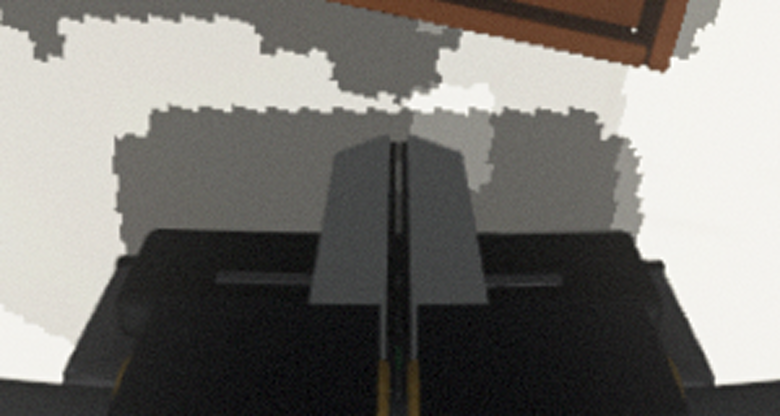

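The contact force vanished at about x=0.566, so the tray seems to be held. I'll retreat and check.

Emit:
send_rows([
  [[-0.3,-0.066,0,0,0,0],[-0.6,-0.13,0,0,0,0],[-0.6,-0.13,0.3,0,0,0],[-0.5,-0.1,0.8,0,0,0],[0,0,0.9,0,0,0]],
])

```text
time: 18.68
tool_pos: [0.4927, -0.0784, 0.0927]
eef_rot: [0.342, -3.112, -0.004]
wrist_force: [1.0, -0.3, 0.3]
grip_width: 0.0005
```

Emit:
send_rows([
  [[0.5,0,0.9,0,0,0],[0.9,0,0.9,0,0,0],[0.5,0,0.9,0,0,0],[0,0,0,0,0,0],[0,0,0,0,0,0]],
])

```text
time: 19.1
tool_pos: [0.5481, -0.0797, 0.1823]
eef_rot: [0.339, -3.116, -0.006]
wrist_force: [0.1, 0.6, -1.7]
grip_width: 0.0006
```

```bash
python3 -c "
from h import *
d=snap('wrist','w14');st();snap('scene','s14')
b=load('s14')['image'][215:300,320:430];cv2.imwrite('pics/s14z.png',cv2.resize(b,None,fx=7,fy=7,interpolation=cv2.INTER_CUBIC)[:,:,::-1])
"
```

```text
19.15 [ 0.5482 -0.0798  0.1824] yaw 12.41 z [-0.0067  0.0028 -1.    ] F [-1.36 -0.04  0.25] 0.0007820786829109227
```

View pics/w14.png

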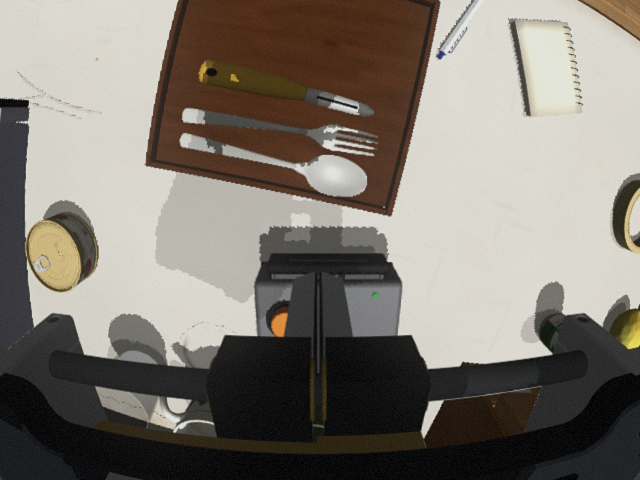

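View pics/s14z.png

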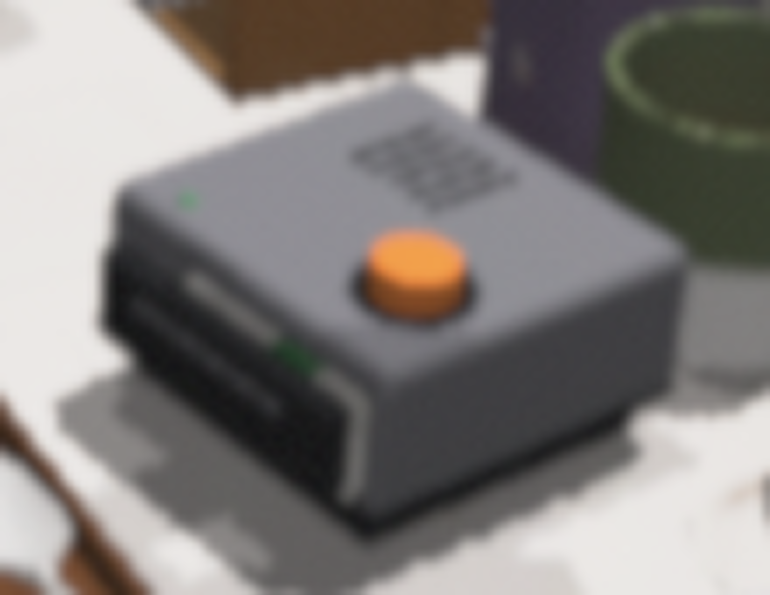

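The tray looks exactly as it did at the start (latched), the release is up, and the battery's green end shows through the slot at crop (293,355). I'll compare pixels with the first picture and then hand in.

```bash
python3 -c "
from h import *
d=snap('scene','s15');a=load('scene0')['image'].astype(int);b=d['image'].astype(int)
m=(np.abs(a-b).max(2)>40);m[:,:170]=0;m[:190]=0
n,l,s,c=cv2.connectedComponentsWithStats(m.astype(np.uint8));print([(x[:5].tolist()) for x in s[1:] if x[4]>6]);st()
"
python3 -c "
from workcell import finish_job
print(finish_job())"
```

```text
[[335, 190, 19, 26, 310], [251, 234, 18, 12, 135], [359, 264, 6, 4, 16], [293, 286, 44, 51, 346], [284, 289, 6, 5, 25], [289, 301, 30, 42, 487], [170, 320, 78, 52, 2802], [338, 320, 8, 11, 61]]
19.25 [ 0.5472 -0.0796  0.1811] yaw 12.41 z [-0.0093  0.0029 -1.    ] F [-0.32  0.2  -0.13] 0.0004232340828321117
the job is handed in; nothing more can be done
None
```

I pressed the release and the tray popped out. I laid the battery in the cradle, let it go, pushed the tray home and handed the job in at about 19 s. No verdict was reported.

**Tray and release:**
- The last scene picture shows the tray where it was at the start (latched) and the release standing up.
- The tray stayed shut for about 1 s after I let go.

**Battery:**
- Before the push, a wrist picture showed it centred between the lips and end walls.
- After the push, only its green end can be seen through the slot. I could not check its exact position in the closed tray.

**Other objects:** The picture comparison shows no change at the tape roll or spice jar. The fish tin is out of view in the scene camera and I did not measure it. It stands well clear of everything the arm did. The other changed areas, such as parts of the utensil tray and a patch of worktop, I put down to arm shadows but did not check.

**The click:**
- I never felt a distinct click.
- My first two attempts to check, backing off only a few millimetres, were unclear, with 2–4 N still on the fingers.
- I pushed again, and only on the third, longer retreat did the contact force fall to zero.
- The highest wrist reading while pushing was about 17.7 N, under the 20 N limit. That includes up to about 9 N of vertical rubbing.

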